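# Snap the missing cover cap onto the shelf stud and hold it down

### The arm

A 6-joint arm with a two-finger parallel gripper is mounted at the origin on the work surface. World frame = base frame: x ahead of the robot, y to its left, z up, the work surface at z = 0. Lengths are in mm, angles in rad, forces in N, time in s.
With the tool pointing down it reaches from about 325 to 875 mm from the base axis. Payload 4.4 kg.
Tool frame: the origin (TCP) lies on the centre line of the jaws, within the pads' length; the fingertips stand ahead of it and the grasp point (between the pads) lies 6 mm ahead of it (ctrl.tcp_to_tips is the z of the fingertips in the tool frame, in mm); z points along the fingers, y is the line along which they close (so a half turn about z gives the same grasp; the last joint's range is limited). The gripper opens to 85 mm and grips with 20 to 120 N. Pads are 22 mm wide; open, the fingers measure 114 mm over their backs; the gripper's body (76 mm by 85 mm) begins 54 mm behind the grasp point. The pads swing forward as they close: fully open they stand 13 mm farther back than shut.
Start: joints at [1.101, 0.207, 1.542, -0, 1.393, -0.15], TCP at [180.776, 545.846, 256.282] pointing down, gripper open.
Joint ranges: [-2.73, 2.73], [-0.86, 2.22], [0.23, 2.46], [-1.11, 4.25], [0.08, 2.63], [-2.82, 2.82]. Speed limits (rad/s): [2.79, 2.79, 3.14, 3.14, 3.14, 3.14].

### API

Orientations are given as a 3x3 rotation matrix whose columns are the frame's x, y, z axes.
In Python, from plant import ctrl, sensors, optics gives the robot as it stands. Calls block until the motion is done:
- ctrl.move_ptp(position, orientation): joint-space move of the TCP to a pose.
- ctrl.move_l(position, rot=None, vel=150, threshold=None): straight line of the TCP; rot=None keeps the orientation; vel is the mean speed in mm/s. With threshold (N) it stops when the force on the tool has changed by that much, and returns True; else False.
- ctrl.set_joints(angles): joint-space move.
- ctrl.gripper_to(opening, force=None): finger opening in mm; force is the grip in N (None keeps the last); returns when the fingers have stopped.
- ctrl.hold(seconds).
- ctrl.solve_ik(position, orientation): joint angles nearest the present ones, or None.
- sensors.read_state(): the state.
- optics.grab_frame(name): name is "scene" or "top"; returns (picture, depth): 400x640x3 uint8, red, green, blue; 400x640 float32, mm along the optical axis (not along the pixel's ray), 0 where there is no reading.
- optics.camera_params(name): a dict with "mtx" (3x3 intrinsics, pixels), "R" (3x3) and "t" (3): a world point X has camera coordinates R X + t. Camera axes: x right, y down, z forward; pixel columns grow to the right and rows downward; lengths in mm; the calibration is good to about 2 mm. A picture is of the moment at which its call begins. camera_params takes no time and is no camera call.
A pose or a line that the arm cannot do raises ctrl.MotionError and nothing moves.
- ctrl.finish_job(): hands the job in; it is judged then, once.
The state is a dict: "t": time; "q": joint angles; "qvel": joint speeds; "tau": joint torques, N m; "eef_pos": TCP position; "eef_rot": TCP orientation; "force": force on the tool from outside, world axes, zero at the start; "wrist_torque": the same for the moment, N m; "grip_width": finger opening in mm; "grasp_force": force on a finger pad.
Only numpy, scipy, OpenCV 4.12 (cv2) and the standard library are available. Lean on these libraries where they do the work, as an engineer would, in place of code of your own. Each camera call takes 0.05 s, during which the arm holds its last target. There are 200 camera calls.

### The job

One of the three steel studs on the birch pegboard shelf has lost its cover cap. Slide the steel box's lid open, take the spare cap out and press it straight down onto the bare stud until it clicks, then keep pressing it firmly onto its rubber washer and finish like that, with the gripper still holding the cap down. Leave the other things on the table where they are.

Things in the scene. Friction and masses are not known exactly. Their poses are not given: they have to be found in the camera images.
- box: open-topped steel box, fixed to the table, 170 (x) by 140 (y) by 62 mm high outside, walls and floor 4 mm. Origin: centre of its underside, on the table. Lid rails along the long sides reach 69 mm high. The spare cap stands in it, within 20 mm of a point 30 mm on the -x side of its centre. The box may stand left or right of the middle of the table
- lid (a joint): how far the box's flat sliding lid is open, in m: 0 shut, 0.125 fully open. It slides level along the box's own +x axis (roughly away from the robot), overhanging that end as it opens, against about 2 N of friction, and stays where it is left. Opened 0.11 or more it gives fingers room at the cap
- lid_grip (a point): centre of the top of the upright grip bar on the lid: 12 mm thick along the box's x, 60 mm long along the box's y, standing 24 mm above the lid's plate (plate top 66 mm, bar top 90 mm above the table). Moves with the lid
- cap: the spare cover cap, white plastic, round, 48 mm high: a hollow skirt 34 mm across, 28 mm high, on top of it a round grip knob 24 mm across, 20 mm high. Stands mouth down on the box floor (4 mm above the table). Origin: centre of its open lower rim; z points up through the knob. Inside the rim a lip 4 mm high narrows the mouth to 18 mm across; above the lip the hollow is 25 mm across
- shelf: low birch plywood pegboard shelf, fixed, 170 (x) by 270 (y) mm, top face 60 mm above the table. Origin: centre of its underside on the table. Three studs in a row along its y, 85 mm apart, 35 mm in front (-x) of its centre line
- stud: the bare stud, fixed upright on the shelf (any of the three places). Origin: on its axis in the shelf's top face (60 mm above the table); z up. Steel post 14 mm across, 25 mm high, its upper 6 mm tapered to 6 mm. Rubber washer round its foot
- stud_balls (a point): point on the bare stud's axis 15 mm above the shelf, level with four spring-loaded balls that stand out of its sides (22 mm across them). As the cap is pressed on, its lip meets the balls with its rim about 18 mm above the shelf; resistance rises to roughly 5 to 15 N, then falls away (the balls even draw the cap down), and the cap clicks home with its rim about 7 mm above the shelf
- washer: rubber washer round the bare stud's foot, 35 mm across, its top 6 mm above the shelf. Origin: centre of its underside when not loaded. After the click the cap's rim rests on it; it gives about 1 mm per 3 N of pressing, up to 5 mm
- capped_a: a neighbouring stud with its cap already on, fixed: same washer and cap, 54 mm high above the shelf. Origin: on its axis in the shelf's top face
- capped_b: the other neighbouring stud with its cap on, fixed, as capped_a
- roll: roll of paper tape, 50 mm across, 20 mm high, lying flat on the shelf's rear (+x) half. A bystander; origin in it, at its underside where it stands upright
- jar: small lidded glass jar, 44 mm across, 50 mm high, on the shelf's rear half. A bystander; origin in it, at its underside where it stands upright
- driver: screwdriver with black handle, 170 mm long, lying beside the steel box. A bystander
- cup: white ceramic cup, 76 mm across, 85 mm high. A bystander; origin in it, at its underside where it stands upright
- brush: blue plastic hand brush, 180 mm long, lying. A bystander
- spray: yellow spray bottle, 74 mm across, 220 mm high, standing. A bystander; origin in it, at its underside where it stands upright
- tin: steel can, 70 mm across, 90 mm high. A bystander; origin in it, at its underside where it stands upright
There are look-alikes about, which are no part of the job. What is shaped like the box but pink is not meant.

How it is judged:
By the outcome, as a careful person would: the job done as asked, in the order asked, and still so for the second after the job is handed in, while the arm keeps its last pose, push and grip.
It also fails if it takes over 54 s, if anything falls off the work surface, if the arm or the gripper's body presses on something with over 40 N, if the wrist force passes 120 N, or if a joint passes its speed limit or range.

## Working session

There is one attempt and no reset: what is moved stays moved. The work goes in short steps, each a Python script; the robot and the scene stay as the last script left them, time stands still between calls to the robot, and variables do not carry over. Pictures are saved under pics/ and viewed, at most 10 in all, crops included, and the job is handed in when it is done.

```bash
mkdir -p pics; ls; cat > h.py <<'E'
import numpy as np, cv2
from plant import ctrl, sensors, optics
def grab(n):
    im,d=optics.grab_frame(n); np.savez('pics/_%s.npz'%n,im=im,d=d); return im,d
def w(n,u,v,d):  # pixel+depth -> world
    p=optics.camera_params(n); K=np.array(p['mtx']);R=np.array(p['R']);t=np.array(p['t'])
    return R.T@(np.linalg.inv(K)@[u,v,1]*d-t)
def cloud(n,d):
    p=optics.camera_params(n); K=np.array(p['mtx']);R=np.array(p['R']);t=np.array(p['t']).ravel()
    v,u=np.mgrid[:400,:640]; c=np.stack([(u-K[0,2])/K[0,0]*d,(v-K[1,2])/K[1,1]*d,d],-1)
    return (c-t)@R
E
python3 - <<'E'
from h import *
for n in ('scene','top'):
    im,d=grab(n); p=optics.camera_params(n); R=np.array(p['R']); print(n,p['mtx'],-R.T@np.array(p['t']).ravel(),R[2])
    cv2.imwrite('pics/%s0.png'%n,cv2.resize(im[:,:,::-1],(800,500)))
print(sensors.read_state(),ctrl.tcp_to_tips)
E
```

```text
pics
scene [[461.04831423   0.         325.38818097]
 [  0.         461.04831423 199.51463099]
 [  0.           0.           1.        ]] [ 995.9516988   653.37071482 1051.34882005] [-0.40310136 -0.52743866 -0.74787549]
top [[519.58662826   0.         308.60161495]
 [  0.         519.58662826 198.48560987]
 [  0.           0.           1.        ]] [ 275.34120305  -28.04107338 1725.68533339] [ 0.12134084 -0.01177678 -0.99254104]
{'t': 0.1, 'q': array([ 1.10048796e+00,  2.07346404e-01,  1.54288819e+00,  1.87581781e-05,
        1.39348240e+00, -1.50505913e-01]), 'qvel': array([-0.00053788, -0.0024048 , -0.00186219, -0.00150861,  0.00034763,
        0.00051917]), 'tau': array([ 4.03618023e-04, -3.84086609e+01, -2.92552239e+01, -1.85285435e-04,
        4.69551640e-03,  1.05585993e-06]), 'eef_pos': array([180.47425398, 545.24810279, 255.19865223]), 'eef_rot': array([[-9.49296329e-01,  3.14381172e-01, -9.79129191e-04],
       [ 3.14382517e-01,  9.49294516e-01, -1.88533284e-03],
       [ 3.36768824e-04, -2.09756064e-03, -9.99997743e-01]]), 'force': array([ 0.22545379,  0.70518935, -0.40067069]), 'wrist_torque': array([-0.01845434,  0.01727425, -0.01993088]), 'grasp_force': 0.0, 'grip_width': 85.4093901763356} 25.0
```

View pics/scene0.png

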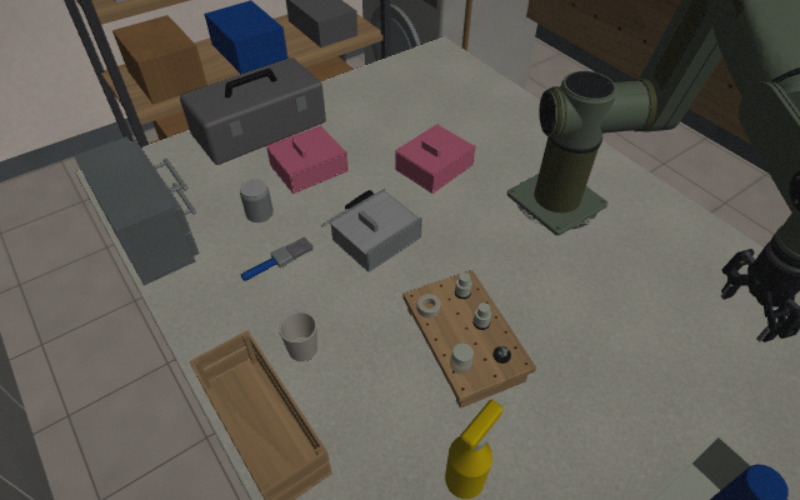

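View pics/top0.png

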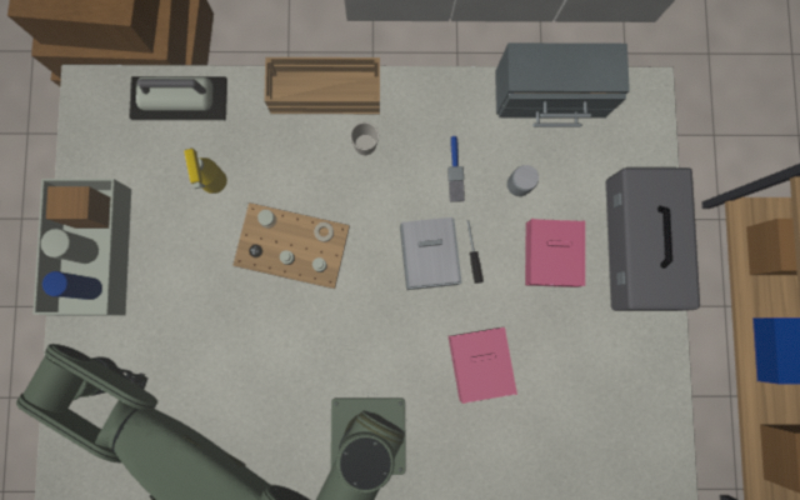

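The scene view shows the steel box at (377,230), with the bare stud dark at (502,354). In the top view they are at (430,253) and (255,251); the other two studs are capped. Next I'll fit positions from the depth.

```bash
python3 - <<'E'
from h import *
for n in ('top','scene'):
    f=np.load('pics/_%s.npz'%n); C=cloud(n,f['d'])
    s=.8
    regs={'top':dict(box=(395,210,470,295),shelf=(225,195,360,300),stud=(244,240,267,262)),
          'scene':dict(box=(320,185,430,275),shelf=(395,265,540,410),stud=(490,342,515,364))}[n]
    for k,(a,b,c,e) in regs.items():
        P=C[int(b*s):int(e*s),int(a*s):int(c*s)].reshape(-1,3); 
        if k=='stud':
            q=P[(P[:,2]>69)&(P[:,2]<100)];print(n,k,len(q),q.mean(0),q.min(0),q.max(0)); q=P[(P[:,2]>78)];print(len(q),q.mean(0)); continue
        lo,hi=(58,75) if k=='box' else (54,66)
        q=P[(P[:,2]>lo)&(P[:,2]<hi)]; r=cv2.minAreaRect(q[:,:2].astype(np.float32)); print(n,k,len(q),r,np.median(q[:,2]))
        if k=='box':
            q=P[(P[:,2]>80)&(P[:,2]<97)]; print(' bar',len(q),q.mean(0),cv2.minAreaRect(q[:,:2].astype(np.float32)))
        else:
            q=P[(P[:,2]>105)&(P[:,2]<120)]; 
            Z=cv2.kmeans(q[:,:2].astype(np.float32),3,None,(3,50,.1),5,2); print(' knobs/jar',Z[2],np.bincount(Z[1].ravel()),np.median(q[:,2]))
    im=f['im'][:,:,::-1]
    if n=='scene':
        A=cv2.resize(im[140:225,250:350],(700,595),interpolation=cv2.INTER_CUBIC);B=cv2.resize(im[210:330,310:440],(650,600),interpolation=cv2.INTER_CUBIC)
        cv2.imwrite('pics/sB.png',B)
E
```

```text
top box 2076 ((468.1347961425781, -162.34188842773438), (174.30152893066406, 141.3786163330078), 5.815390586853027) 64.38520681941176
 bar 69 [ 490.41053842 -159.20435377   87.36341822] ((490.34808349609375, -160.2609405517578), (12.03908920288086, 58.37102127075195), 6.400770664215088)
top shelf 3053 ((487.83392333984375, 197.61550903320312), (270.3240966796875, 170.135498046875), 77.02275085449219) 58.41268756576011
 knobs/jar [[453.7294  205.05609]
 [552.01166 256.7899 ]
 [434.60883 122.78788]] [ 47 100  45] 110.18514227130012
top stud 31 [473.56672588 286.94493639  77.16674536] [463.00912638 271.25040647  69.31870117] [488.46177083 303.22445524  85.37987291]
15 [459.29616074 265.48488616 191.06458556]
scene box 1924 ((469.8799743652344, -160.6156768798828), (177.39305114746094, 146.29605102539062), 6.3594441413879395) 65.45470922139131
 bar 87 [ 494.45824983 -157.19099654   87.41601922] ((493.71820068359375, -157.7333984375), (13.43227767944336, 58.59455108642578), 6.892866611480713)
scene shelf 4786 ((490.0727233886719, 197.8951873779297), (274.5068664550781, 173.01748657226562), 76.86947631835938) 59.33214367717453
 knobs/jar [[555.74713 258.53485]
 [438.59918 124.59978]
 [457.12344 207.38472]] [197  70  72] 110.09290286973315
scene stud 52 [476.87769919 290.00150582  77.64416399] [465.41901619 277.94628125  69.10480187] [491.91678367 299.97082428  84.56324733]
26 [495.74139613 304.31613657 118.2133665 ]
```

View pics/sB.png

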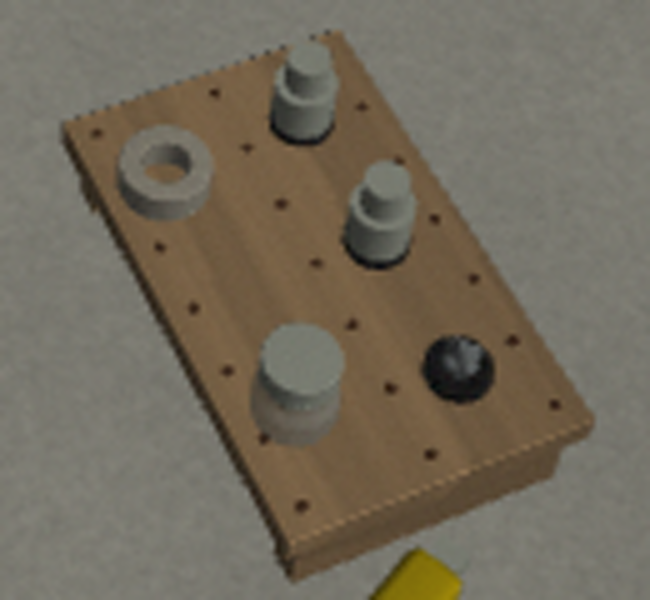

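Shelf yaw is about -13° and box yaw about 6.2°. The bare stud comes out near (475,289), consistent with the 85 mm spacing. The lid bar is near (492,-159). Next I'll open the lid by gripping that bar.

```bash
cat >> h.py <<'E'
def rot(deg):  # tool down, closing axis at deg from world x
    a=np.radians(deg); y=np.array([np.cos(a),np.sin(a),0]); z=np.array([0,0,-1.]); return np.stack([np.cross(y,z),y,z],1)
def st(): s=sensors.read_state(); print(round(s['t'],1),s['eef_pos'].round(1),'F',s['force'].round(1),'w',round(s['grip_width'],1),'g',round(s['grasp_force'],1)); return s
YAW=6.2
E
python3 - <<'E'
from h import *
b=np.array([492,-159.]); ex=np.array([np.cos(np.radians(YAW)),np.sin(np.radians(YAW))])
R=min((rot(YAW),rot(YAW+180)),key=lambda r:(lambda q:9 if q is None else abs(q[5]))(ctrl.solve_ik([*b,180],r)))
ctrl.move_ptp([*b,180],R); st()
ctrl.gripper_to(50,40)
print(ctrl.move_l([*b,99],vel=80,threshold=12)); st()
ctrl.gripper_to(5,40); st()
e=b+ex*119
print(ctrl.move_l([*e,99],vel=60,threshold=25)); st()
ctrl.gripper_to(45); st()
ctrl.move_l([*e,190],vel=150)
ctrl.move_ptp([400,150,280],rot(YAW)if 0 else R); st()
im,d=grab('top'); cv2.imwrite('pics/t1.png',cv2.resize(im[150:260,290:400,::-1],(600,600),interpolation=cv2.INTER_CUBIC))
E
```

```text
2.8 [ 492.3 -158.3  180.1] F [-0.   1.2 -0.1] w 85.3 g 0.0
False
4.4 [ 492.5 -159.3   99.6] F [-0.8  0.7  0.1] w 50.4 g 0.0
4.9 [ 492.3 -159.1   99.6] F [-0.9  1.2  4.6] w 10.6 g 40.9
False
7.0 [ 610.8 -146.9   99.6] F [-1.7 -2.4  5. ] w 10.6 g 41.1
7.4 [ 610.1 -145.8   98.5] F [ 0.5  0.3 -0.5] w 45.3 g 0.0
9.6 [400.6 149.5 279.8] F [-0.5 -0.4 -0.3] w 44.9 g 0.0
```

View pics/t1.png

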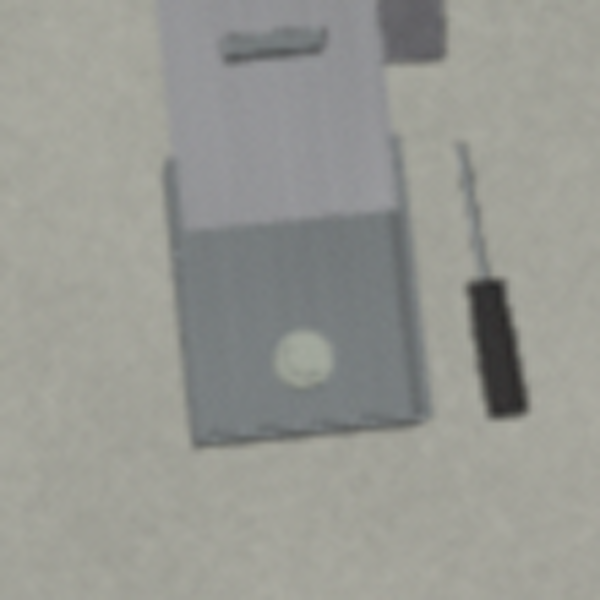

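The lid is open. The cap's knob shows at crop (303,358) in the box, with the bar at (272,43). I'll measure the cap, and use the bar's known position to get each camera's bias.

```bash
python3 - <<'E'
from h import *
ex=np.array([np.cos(np.radians(YAW)),np.sin(np.radians(YAW))])
grab('scene')
for n in ('top','scene'):
    f=np.load('pics/_%s.npz'%n); C=cloud(n,f['d']).reshape(-1,3)
    def sel(c,r,lo,hi): return C[(np.hypot(C[:,0]-c[0],C[:,1]-c[1])<r)&(C[:,2]>lo)&(C[:,2]<hi)]
    q=sel((611,-146),45,80,100); print(n,'bar',len(q),q.mean(0),cv2.minAreaRect(q[:,:2].astype(np.float32)))
    q=sel((440,-164),38,43,60); print(n,'knob',len(q),q.mean(0),q.min(0),q.max(0),cv2.minEnclosingCircle(q[:,:2].astype(np.float32)))
    q=sel((440,-164),38,24,43); print(n,'skirt',len(q),q.mean(0),q.min(0),q.max(0))
E
```

```text
top bar 77 [ 608.58876086 -147.26336579   87.41312879] ((608.9041137695312, -147.9111328125), (13.93846321105957, 57.66100311279297), 6.341883659362793)
top knob 41 [ 426.69994112 -168.25485149   49.9496826 ] [ 416.64698088 -179.34334586   43.21484369] [ 436.35095793 -156.4869219    57.27017185] ((427.09686279296875, -167.90171813964844), 11.927063941955566)
top skirt 37 [ 426.36173118 -166.22920336   30.54619092] [ 411.4639946  -184.25203946   24.7516579 ] [ 441.72753437 -151.24765459   42.81397463]
scene bar 94 [ 612.60135075 -143.83106985   87.5541757 ] ((611.0950317382812, -145.26947021484375), (14.725129127502441, 62.76649856567383), 5.790154933929443)
scene knob 52 [ 430.78052991 -165.43603507   50.2055436 ] [ 417.47030365 -181.15427895   43.79768073] [ 443.35519137 -155.129943     55.8788273 ] ((430.48052978515625, -167.80303955078125), 13.441617965698242)
scene skirt 58 [ 433.90242435 -160.56262128   32.23171571] [ 412.08779657 -181.803696     24.81959819] [ 446.53650071 -149.89890345   41.25682362]
```

```bash
python3 - <<'E'
from h import *
c=np.array([429,-167.])
R=min((rot(YAW+90),rot(YAW-90)),key=lambda r:(lambda q:9 if q is None else abs(q[5]))(ctrl.solve_ik([*c,180],r)))
ctrl.move_ptp([*c,180],R); ctrl.gripper_to(48,60); st()
print(ctrl.move_l([*c,59],vel=70,threshold=8)); st()
ctrl.gripper_to(10,60); st()
ctrl.move_l([*c,200],vel=120); st()
a=[475,289,200]
q=ctrl.solve_ik(a,R); print(q)
ctrl.move_ptp(a,R); st()
im,d=grab('scene'); cv2.imwrite('pics/s2.png',cv2.resize(im[150:310,330:490,::-1],(600,600),interpolation=cv2.INTER_CUBIC))
grab('top')
E
```

```text
11.2 [ 429.5 -166.2  180.4] F [ 0.3 -0.5  0. ] w 48.4 g 0.0
False
13.0 [ 429.4 -167.2   59.4] F [ 0.  -0.3 -0.1] w 48.2 g 0.0
13.4 [ 429.5 -167.3   59.6] F [-0.5  0.3  4.8] w 21.2 g 58.7
14.7 [ 428.4 -166.6  199. ] F [ 0.4  0.9 -0.4] w 21.6 g 58.7
[ 3.90927127e-01  2.19122135e-01  1.64785421e+00 -4.44089210e-16
  1.27461630e+00  1.85351304e+00]
16.4 [475.4 288.1 199.9] F [0.6 0.4 0.4] w 21.5 g 58.7
```

View pics/s2.png

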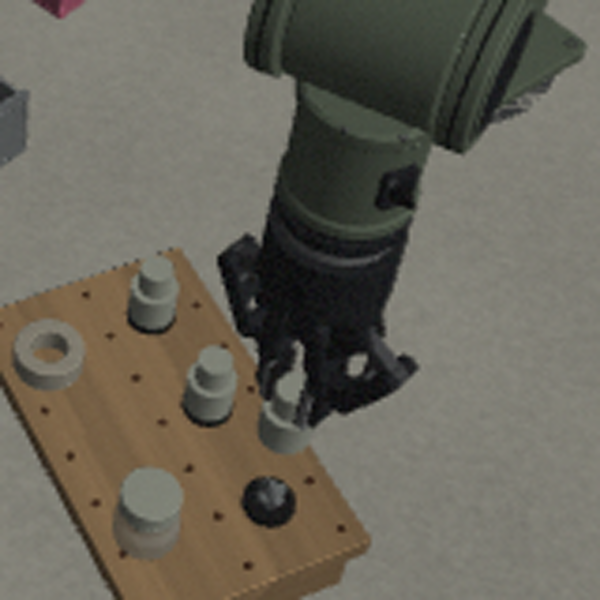

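The cap is held upright above the shelf, its skirt at crop (285,425) and the bare stud at (268,500). I'll check the cap axis relative to the TCP with a fixed-radius circle fit, using the same camera for the stud so the bias cancels.

```bash
python3 - <<'E'
from h import *
from scipy.optimize import least_squares
f=np.load('pics/_scene.npz'); C=cloud('scene',f['d']); im=f['im'].astype(int)
def fit(P,r,c0):
    s=least_squares(lambda c:np.hypot(P[:,0]-c[0],P[:,1]-c[1])-r,c0,loss='soft_l1'); return s.x.round(1),len(P)
br=im.min(2)>95
def pick(c,lo,hi,rad=26): 
    m=(np.hypot(C[...,0]-c[0],C[...,1]-c[1])<rad)&(C[...,2]>lo)&(C[...,2]<hi)
    return C[m]
s=np.array([475.4,288.1])
for lo,hi in ((146,155),(155,164),(148,166)):
    P=pick(s,lo,hi); print('cap',lo,hi,fit(P,17,s),P[:,2].mean())
# same fit on the capped neighbours (skirt side, shelf+8..+30)
A=[]
for g in ((457,207),(438,124.6)):
    P=pick(g,70,88); r=fit(P,17,g); print('nb',r); A.append(r[0])
print('stud pred',2*A[0]-A[1])
P=pick((476.5,290),70,78,10); print('post',fit(P,8,(476,290)))
P=pick((476.5,290),78,90,14); print('post tip',P.mean(0),len(P))
E
```

```text
cap 146 155 (array([475.1, 286.8]), 36) 151.26399524913592
cap 155 164 (array([475. , 286.7]), 31) 160.13682447349092
cap 148 166 (array([475. , 286.7]), 72) 157.023155500408
nb (array([455.2, 205.8]), 54)
nb (array([436.4, 122.5]), 52)
stud pred [474.  289.1]
post (array([474.7, 289.1]), 24)
post tip [475.6489225  289.73853895  81.79603608] 22
```

```bash
python3 - <<'E'
from h import *
x,y=474.8,290.3
ctrl.move_l([x,y,150],vel=100); st()
z=142
ctrl.move_l([x,y,z],vel=40); s=st()
while z>122:
    z-=2; 
    hit=ctrl.move_l([x,y,z],vel=20,threshold=30); s=st()
    if hit or np.hypot(*s['force'][:2])>12 or abs(s['force'][2])>25: print('stop',hit,z); break
E
```

```text
17.1 [475.1 290.3 150.2] F [ 0.4  0.8 -0.4] w 21.6 g 58.7
17.5 [474.7 290.3 141.9] F [-0.3 -0.2 -0.7] w 21.6 g 58.7
17.7 [474.7 290.3 139.9] F [ 0.   0.1 -0.4] w 21.7 g 58.7
18.0 [474.7 290.2 137.8] F [ 1.  -0.2 -0.3] w 21.8 g 58.7
18.2 [474.7 290.2 135.8] F [ 0.9 -0.5 -0.5] w 21.6 g 58.7
18.5 [474.7 290.2 133.9] F [-0.7 -1.   0.3] w 21.9 g 58.7
18.7 [475.4 290.2 133.2] F [-1.4 -2.2  6.1] w 21.7 g 59.4
19.0 [476.  290.6 132.2] F [-1.  -1.3  9.6] w 21.9 g 59.8
19.2 [475.3 290.4 129.2] F [-0.9 -1.2  3.9] w 21.5 g 59.2
19.5 [474.1 290.  124.2] F [ 2.   0.3 -8.1] w 21.5 g 59.0
19.7 [474.4 290.1 123.3] F [ 0.1 -0.7 -4.4] w 21.8 g 59.4
20.0 [475.1 290.5 122.4] F [-0.2 -0.1 -0.3] w 21.6 g 59.6
```

It clicked: the force rose to about 10 N at the balls, then the cap was drawn down. Now I'll press it onto the washer.

```bash
python3 - <<'E'
from h import *
x,y,z=474.8,290.3,122
while z>108:
    z-=1; ctrl.move_l([x,y,z],vel=20); ctrl.hold(.15); s=st()
    if s['force'][2]>11.5: break
ctrl.hold(1.5); s=st(); print(z)
im,d=grab('scene'); cv2.imwrite('pics/s3.png',cv2.resize(im[190:310,340:460,::-1],(600,600),interpolation=cv2.INTER_CUBIC))
E
```

```text
20.4 [475.2 290.6 121.5] F [-0.4  1.   1.1] w 21.8 g 59.8
20.8 [475.3 290.6 120.5] F [1.2 1.  3.5] w 21.9 g 60.0
21.2 [475.4 290.6 119.7] F [-0.6  0.6  5.6] w 21.7 g 60.3
21.6 [475.4 290.6 119.1] F [-0.6  1.8  7.1] w 21.6 g 60.4
22.0 [475.4 290.6 118.4] F [-2.1 -0.8 10.2] w 21.5 g 60.6
22.4 [475.5 290.6 117.8] F [-2.2 -0.6 11.6] w 21.4 g 60.8
23.9 [475.5 290.6 117.8] F [-2.2  0.  11.4] w 21.6 g 60.8
116
```

View pics/s3.png

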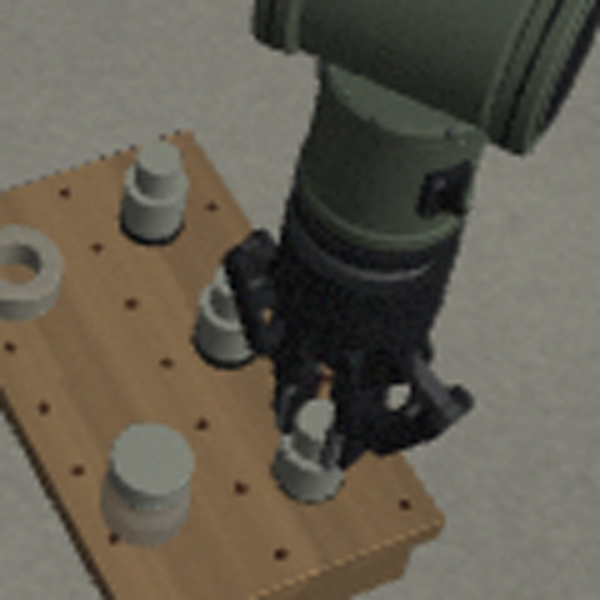

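The cap is seated upright on the washer at crop (310,470), and the push is steady at 11.4 N. I'll press one more millimetre for margin, then hand in.

```bash
python3 - <<'E'
from h import *
ctrl.move_l([474.8,290.3,115],vel=20); ctrl.hold(.5); st()
print(ctrl.finish_job())
E
```

```text
24.7 [475.5 290.6 117.2] F [-2.3 -0.7 12.9] w 21.7 g 61.0
the job is handed in; nothing more can be done
None
```

I opened the box's lid, took out the spare cap and clicked it onto the bare stud; at hand-in (24.7 s) the gripper was still holding it down on the washer at about 13 N.

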